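# Open the touch-latch door of the primer cupboard

## Task

The wide door of the little two-door plywood cupboard has no handle but a push-to-open catch. First push the grey pot that stands in front of it along the table until it is clear of everything the door sweeps, then press the wide door's free edge so that the catch lets it spring ajar, and then reach behind that edge and swing the door wide open, about square to the cupboard. Work with the fingertips only: pick nothing up, leave the narrow door shut and the other things where they are.

Things in the scene. Friction and masses are not known exactly. Their poses are not given: they have to be found in the camera images.
- cupboard: Fixed low plywood cupboard, 300 mm wide (y), 130 deep (x), 100 high; origin on the table in the middle of its width, 75 mm behind the carcass front; its front faces its own -x. Two flush grey doors without handles: a wide one (190 mm) at +y, left seen from the robot, a narrow one (104 mm) at -y. Shut, their fronts lie at x = -97 mm, backs at x = -83 (8 mm before the carcass), z = 6 to 98 mm.
- wide_door (a joint): Angle of the wide door, rad: 0 shut and latched; opens towards the robot, stop at 1.75. Pressed in 4 to 6 mm near its free edge (3 to 4 N; it stops at -0.05, 9 mm in; no harm in pressing to the stop) the catch lets go for good; as the finger draws back, a damped ejector pushes the door ajar to about 0.5 rad within a second. From there it swings lightly and stays where it is left.
- narrow_door (a joint): Angle of the narrow door, rad: 0 shut and latched, hinged at the cupboard's -y side; it has the same catch and springs open when pressed. It is to stay shut.
- wide_door_hinge (a point): Point on the wide door's upright hinge axis, 52 mm above the table; in the cupboard frame x = -83, y = +150 mm. The shut door runs from here 191 mm in the cupboard's -y direction and swings towards its -x.
- wide_door_press (a point): Point on the wide door's front face, 80 mm above the table, 25 mm from its free edge (166 mm along the door from the hinge axis, 14 mm in front of the back face's plane, which holds the axis); moves with the door. Press here, towards the cupboard's +x.
- wide_door_tongue (a point): Tip of the steel catch tongue on the back of the wide door: it stands out 34 mm behind the door, 160 mm from the hinge axis, all of it below z = 35 mm. When reaching behind the ajar door keep the fingertips above z = 45 mm.
- grey_pot: Turned grey pot, round, 62 mm in diameter, 49 mm high, 60 to 130 g, standing loose in front of the wide door, 60 to 90 mm of free table between them. Origin: centre of its underside. It is clear of the swing when its centre is more than 235 mm (level) from the hinge axis. Push it low with the closed fingers; do not lift or tip it. Low down, keep the gripper's body off the cupboard.
- sand_block: Bystander: black sanding block 60x78x23 mm, left of the wide door's hinge. Origin: centre of underside.
- scraper: Bystander: small scraper with a red handle, 92x19x10 mm, right front, beside the grey slab. Origin: centre of underside.
- wood_block: Bystander: deal block 48x65x42 mm in front of the narrow door. Origin: centre of underside.
- marker: Bystander: black felt marker 25x128x15 mm lying near the table's front edge, left. Origin: centre of underside.
Things that resemble listed ones, but are neither listed nor needed, are in the scene too. What is meant by the grey_pot is not purple or turquoise, and is the larger of those in its own colour.

How it is judged:
On the way, in this order (a step that is already met when the one before it is completed fails the run):
1. the grey pot has been pushed clear of the wide door's swing while the door is still shut (horizontal distance between grey_pot and wide_door_hinge above 0.235 m and value of joint wide_door below 0.05 rad), for 0.2 s.
2. the catch has been released and the wide door stands ajar (value of joint wide_door above 0.3 rad), for 0.1 s.
At the end, for the whole second after the job is handed in: The wide door stands open at rest beyond 1.3 rad (75 degrees), the narrow door is shut (under 0.05 rad), and the pot stands upright and still on the table with its centre more than 235 mm from the wide door's hinge axis (value of joint wide_door above 1.3 rad and not (velocity of joint wide_door above 0.1 rad/s) and velocity of joint wide_door above -0.1 rad/s and value of joint narrow_door below 0.05 rad and horizontal distance between grey_pot and wide_door_hinge above 0.235 m and height (world z) of grey_pot between -0.01 and 0.01 m and angle between grey_pot's own z axis and vertical below 0.1 rad and linear speed of grey_pot below 0.02 m/s); the robot touches nothing.
It fails at once if the grey pot is lifted off the table or tipped (height (world z) of grey_pot above 0.012 m or angle between grey_pot's own z axis and vertical above 0.4 rad).
It fails at once if the wide door opens while the pot still stands in its swing (value of joint wide_door above 0.1 rad and horizontal distance between grey_pot and wide_door_hinge below 0.228 m).
It fails at once if the narrow door springs open (value of joint narrow_door above 0.1 rad).
It fails at once if a bystander is moved more than 30 mm (distance of any of wood_block, sand_block, scraper, marker from where it was at the start of the episode above 0.03 m).
It also fails if it takes over 67 s, if anything falls off the work surface, if the arm or the gripper's body presses on something with over 40 N, if the wrist force passes 120 N, or if a joint passes its speed limit or range.

## Robot

A 7-joint arm with a two-finger parallel gripper is mounted at the origin on a cart in front of the work surface, level with it; the furniture and walls round the work are solid. World frame = base frame: x ahead of the robot, y to its left, z up, the work surface at z = 0. Lengths are in m, angles in rad, forces in N, time in s.
With the tool pointing down it reaches from about 0.425 to 0.925 m from the base axis. Payload 6.8 kg.
Tool frame: the origin (TCP) lies at the very end of the fingers, on their centre line; the grasp point (between the pads) lies 19 mm behind it; z points along the fingers, y is the line along which they close (so a half turn about z gives the same grasp; the last joint's range is limited). The gripper opens to 85 mm and grips with 20 to 120 N. Pads are 22 mm wide; open, the fingers measure 114 mm over their backs; the gripper's body (76 mm by 85 mm) begins 54 mm behind the grasp point. The pads swing forward as they close: fully open they stand 13 mm farther back than shut.
Start: joints at [-1.449, 0.477, 0.022, 1.555, -0.011, 1.109, -0.083], TCP at [0.154, 0.657, 0.231] pointing down, gripper open.
Joint ranges: [-2.96, 2.96], [-0.34, 2.1], [-1.41, 1.46], [0.24, 2.44], [-1.37, 4.51], [0.17, 1.92], [-2.96, 2.96]. Speed limits (rad/s): [2.39, 2.39, 3.14, 3.14, 3.14, 3.14, 3.14].

## Interface

Orientations are given as a rotation vector (axis times angle).
In Python, from bench import get_obs, viewer, r gives the robot as it stands. The module is installed in compiled form; this text tells all that it offers.
- The arm moves only by the tool play_rows, never from a script. Its argument "commands" is a list that holds one entry, the list of rows, each a list of 5 numbers: the gripper's target within -1 to 1 (shut at 1, half-way at 0, fully open at -1), then the shift along the tool's x, y, z scaled (see below), then the turn about the tool's z scaled (see below). A call has 1 to 12 rows; each row is the pose to reach, as a shift and turn from the pose commanded when the call began, along the tool's axes at that moment; what a row does not reach only later rows make up. The controller multiplies each number of a shift by 0.2 m and each number of a turn by pi/2 rad. A row lasts 1/12 s, in which the tool goes at most 41.7 mm and 7.16 degrees, less where a joint would pass 70% of its speed; a pose out of reach is approached as far as the arm can. A call with a number of a shift or a turn outside -1 to 1 is refused whole. A call with a gripper value outside its range is refused whole. The fingers move at their own pace and stop on an object; "grip_force" is the grip in N (left out, the last holds). Time passes only in rows, so rows that repeat a pose let the fingers close. It gives the time, the measured TCP pose, the force, the opening and the grip force at its end, in the units of the state.
- get_obs(): the state, without advancing time (a new reading comes with each control period).
- viewer.grab_frame(name): name is "side" or "top" or "wrist"; returns a dict with "pixels" (384x512x3 uint8, red, green, blue), "fovy" (degrees; the focal length in pixels is half the picture's height over the tangent of half this angle, whatever the lens; pixels are square), "cx", "cy" (the principal point, pixels), "distortion" ([k1, k2, p1, p2, k3] as OpenCV has them; the pictures are not rectified), "world_to_cam" (4x4, takes a point from world to camera coordinates); the wrist camera has in their place "hand_eye" (4x4, takes a point from camera to tool coordinates, whose origin is the TCP and whose axes are the flange's). Camera axes: x right, y up, looking along -z (the intrinsics and any distortion apply to the point x, -y, -z); pixel columns grow to the right and rows downward; lengths in m; the calibration is good to about 2 mm. A picture is of the moment at which its call begins: read the wrist's pose just before it. There is no depth.
- r.hand_in(): hands the job in; it is judged then, once.
Trained networks look in a picture, given as the dict that the camera call returned (one of the last four; its "shot" number tells which), for a name from the list of things; names that differ only in an ending like _2 or _b are one class to them, and where a whole thing is asked for, a point or a joint stands for the part that bears it (a point fixed in the world has none). Each returns a list of dicts, best first, with "score" (0 to 1); they miss things now and then, are a little off and sometimes report something else, mostly with a low value. They report only what shows in the picture. A call takes as long as a camera call. They do not tell look-alikes from the thing itself.
- viewer.trace(picture, thing): "pixels" (384x512 bool, what is visible of it) and "rect" ([left, top, right, bottom] in pixels, round what is visible of it).
The state is a dict: "clock": time; "joints": joint angles; "qvel": joint speeds; "tau": joint torques, N m; "tcp_pos": TCP position; "orientation": TCP orientation; "contact_force": force on the tool from outside, world axes, zero at the start; "moment": the same for the moment, N m; "grip_width": finger opening in m; "gripper_force": force on a finger pad.
Only numpy, scipy, OpenCV 4.12 (cv2) and the standard library are available. Lean on these libraries where they do the work, as an engineer would, in place of code of your own. Each camera call takes 0.05 s, during which the arm holds its last target. There are 200 camera calls.

## Working session

There is one attempt and no reset: what is moved stays moved. The work goes in short steps, Python scripts to look and compute and a tool call to move; the robot and the scene stay as the last step left them, time stands still between calls to the robot, and variables do not carry over. Pictures are saved under pics/ and viewed, at most 10 in all, crops included, and the job is handed in when it is done.

Besides the shell and the picture viewer there is one more tool, called as name([rows], argument=value, ...), one row to a line, values as JSON. play_rows: Moves the arm, as the interface text tells. Shifts and turns lie within -1 to 1; 1 stands for 0.2 m of shift or pi/2 rad of turn. Its arguments: {"type":"object","properties":{"commands":{"type":"array","items":{"type":"array","items":{"type":"array","items":{"type":"number","minimum":-1,"maximum":1}}}},"grip_force":{"type":"number"}},"required":["commands"]}

```bash
mkdir -p pics; cat > h.py <<'E'
import numpy as np, cv2
from bench import get_obs, viewer, r
from scipy.spatial.transform import Rotation as R
def K(p):
    h,w=p["pixels"].shape[:2]; f=h/2/np.tan(np.radians(p["fovy"])/2)
    return np.array([[f,0,p["cx"]],[0,f,p["cy"]],[0,0,1.]])
def c2w(p,o=None):
    if "world_to_cam" in p: return np.linalg.inv(np.array(p["world_to_cam"]))
    T=np.eye(4); T[:3,:3]=R.from_rotvec(o["orientation"]).as_matrix(); T[:3,3]=o["tcp_pos"]
    return T@np.array(p["hand_eye"])
def ray(p,uv,o=None):
    n=cv2.undistortPoints(np.array(uv,float).reshape(-1,1,2),K(p),np.array(p["distortion"],float)).reshape(-1,2)
    d=np.c_[n[:,0],-n[:,1],-np.ones(len(n))]; T=c2w(p,o)
    return T[:3,3], d@T[:3,:3].T
def onz(p,uv,z,o=None):
    c,d=ray(p,uv,o); return c+d*((z-c[2])/d[:,2])[:,None]
def proj(p,X,o=None):
    T=np.linalg.inv(c2w(p,o)); X=np.atleast_2d(X)@T[:3,:3].T+T[:3,3]; X=X*[1,-1,-1]
    return cv2.projectPoints(X,np.zeros(3),np.zeros(3),K(p),np.array(p["distortion"],float))[0].reshape(-1,2)
def save(p,n): cv2.imwrite("pics/"+n,cv2.cvtColor(p["pixels"],cv2.COLOR_RGB2BGR))
E
python3 - <<'E'
from h import *
o=get_obs(); print(o["tcp_pos"],o["orientation"],o["clock"])
ims=[]
for n in("top","side"):
    p=viewer.grab_frame(n); ims.append(p["pixels"]); print(n,c2w(p)[:3,3].round(3),p["distortion"])
    for t in("cupboard","grey_pot","wide_door","narrow_door","wood_block","sand_block","scraper","marker"):
        for q in viewer.trace(p,t)[:4]:
            m=np.argwhere(q["pixels"])[:,::-1].mean(0); print(t,round(q["score"],2),np.round(q["rect"]),m.round(1),onz(p,[m],0.02)[0].round(3))
    cv2.imwrite(f"pics/{n}0.png",cv2.resize(cv2.cvtColor(p["pixels"],cv2.COLOR_RGB2BGR),(800,600)))
E
```

```text
[0.15364099 0.65669421 0.23035167] [-3.60123203e-01 -3.12081548e+00  2.76181543e-03] 0.0
top [0.428 0.19  1.117] [-0.01194277  0.          0.          0.          0.        ]
cupboard 0.86 [182.  70. 322. 155.] [249.5 112.7] [0.755 0.181 0.02 ]
grey_pot 0.85 [285. 248. 306. 266.] [293.4 257.6] [0.405 0.076 0.02 ]
grey_pot 0.79 [329. 107. 351. 135.] [340.5 122.9] [ 0.732 -0.042  0.02 ]
grey_pot 0.77 [229. 179. 251. 208.] [239.2 190.2] [0.564 0.205 0.02 ]
grey_pot 0.61 [279. 209. 301. 225.] [288.9 217.3] [0.5   0.086 0.02 ]
wide_door 0.61 [187. 130. 273. 157.] [230.3 145.2] [0.674 0.227 0.02 ]
narrow_door 0.87 [269. 128. 320. 147.] [294.1 136.2] [0.697 0.072 0.02 ]
wood_block 0.73 [294. 147. 326. 173.] [310.4 159.8] [0.639 0.033 0.02 ]
sand_block 0.95 [145. 157. 175. 184.] [158.5 170.2] [0.611 0.4   0.02 ]
scraper 0.8 [331. 224. 338. 263.] [331.6 241.9] [ 0.442 -0.015  0.02 ]
scraper 0.65 [294. 149. 326. 176.] [310.2 159.8] [0.639 0.034 0.02 ]
marker 0.64 [154. 256. 205. 278.] [176.8 265.5] [0.385 0.35  0.02 ]
side [ 0.065 -0.603  0.64 ] [0.00732947 0.         0.         0.         0.        ]
cupboard 0.85 [262. 148. 381. 238.] [320.5 190.6] [0.787 0.214 0.02 ]
grey_pot 0.75 [253. 238. 271. 258.] [262.  247.7] [0.5   0.083 0.02 ]
grey_pot 0.65 [247. 198. 272. 230.] [257.3 214.1] [0.568 0.212 0.02 ]
grey_pot 0.65 [220. 256. 236. 279.] [228.2 264.9] [0.403 0.072 0.02 ]
grey_pot 0.58 [358. 227. 387. 251.] [371.7 238.7] [ 0.739 -0.035  0.02 ]
wide_door 0.59 [261. 167. 312. 216.] [285.6 189.9] [0.706 0.274 0.02 ]
narrow_door 0.94 [312. 188. 349. 236.] [327.5 211.4] [0.731 0.118 0.02 ]
wood_block 0.91 [309. 223. 337. 253.] [321.6 236.5] [0.645 0.039 0.02 ]
sand_block 0.58 [228. 176. 253. 191.] [236.6 182.9] [0.609 0.392 0.02 ]
scraper 0.61 [249. 279. 284. 293.] [267.2 284.7] [ 0.44  -0.029  0.02 ]
marker 0.53 [158. 207. 188. 222.] [173.8 215.4] [0.382 0.33  0.02 ]
```

View pics/top0.png

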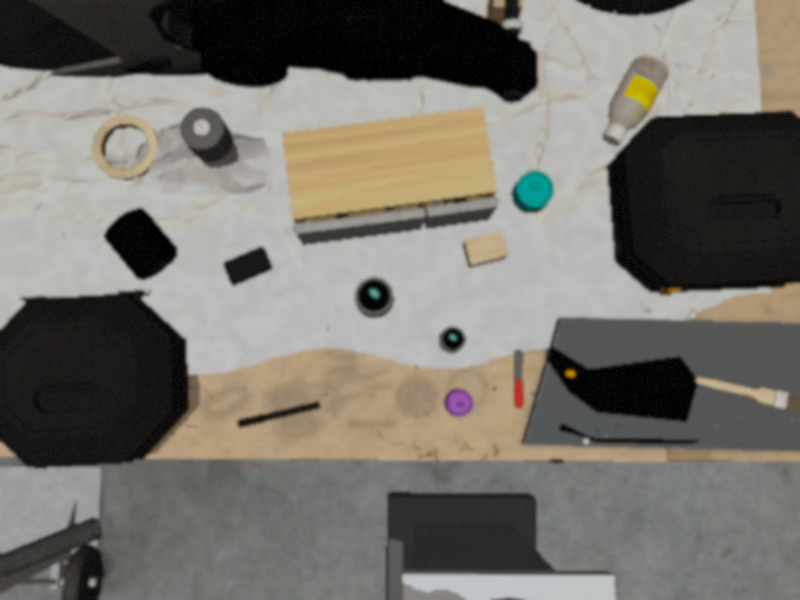

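View pics/side0.png

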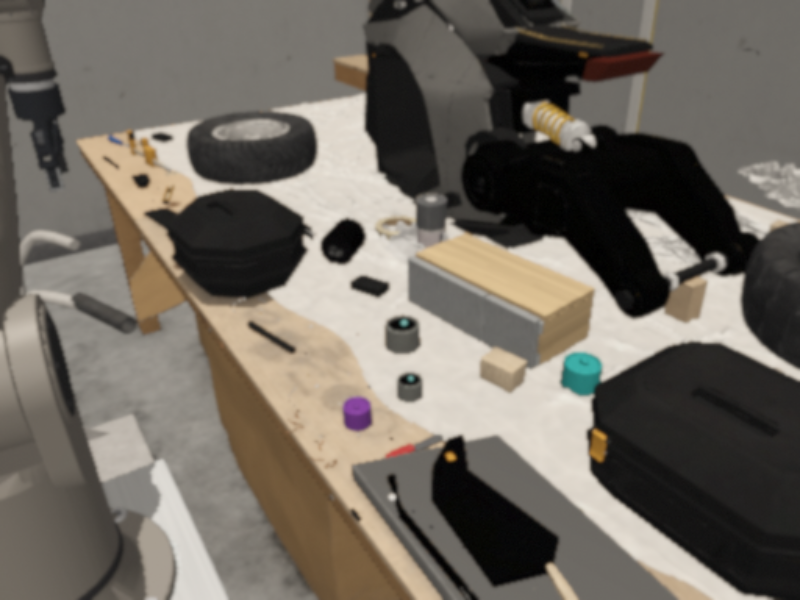

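The pots, in 512-wide top pixels: turquoise (340,123), purple (293,257), small grey (289,217) and large grey (239,190). The task wants the larger grey one, at (239,190). The side view agrees. Next I'll fit the cupboard and the pot.

```bash
cat > fit.py <<'E'
from h import *
from scipy.optimize import minimize
def box(v):
    x,y,a=v; X=np.array([[i,j,k] for i in(-.097,.055) for j in(-.15,.15) for k in(0.,.1)])
    c,s=np.cos(a),np.sin(a); return np.c_[X[:,0]*c-X[:,1]*s+x,X[:,0]*s+X[:,1]*c+y,X[:,2]]
def cyl(v,rad=.031,h=.049):
    t=np.linspace(0,6.28,40); return np.vstack([np.c_[v[0]+rad*np.cos(t),v[1]+rad*np.sin(t),0*t+z] for z in(0,h)])
def iou(p,pts,mask):
    h=cv2.convexHull(proj(p,pts).astype(np.float32))
    S=4; b=np.zeros((384*S,512*S),np.uint8); cv2.fillPoly(b,[np.round((h+.5)*S-.5).astype(int)],1)
    m=cv2.resize(mask.astype(np.uint8),None,fx=S,fy=S,interpolation=cv2.INTER_NEAREST)
    return (b&m).sum()/(b|m).sum()
def fit(ps,ms,f,v0,st):
    g=lambda v:-sum(iou(p,f(v),m) for p,m in zip(ps,ms))
    s=np.vstack([v0]+[np.array(v0)+np.eye(len(v0))[i]*st[i] for i in range(len(v0))])
    q=minimize(g,v0,method="Nelder-Mead",options=dict(initial_simplex=s,xatol=2e-4,fatol=1e-4)); return q.x,-q.fun/len(ps)
def near(p,name,uv):
    return min(viewer.trace(p,name),key=lambda q:np.hypot(*(np.argwhere(q["pixels"])[:,::-1].mean(0)-uv)))["pixels"]
E
cat > a.py <<'E'
from fit import *
T=viewer.grab_frame("top");S=viewer.grab_frame("side")
u=lambda p:np.logical_or.reduce([viewer.trace(p,n)[0]["pixels"] for n in("cupboard","wide_door","narrow_door")])
mc=[u(T),u(S)]; mp=[near(T,"grey_pot",(239,190)),near(S,"grey_pot",(257,214))]
for ps,i in(([T,S],[0,1]),([T],[0]),([S],[1])):
    c,e=fit(ps,[mc[k] for k in i],box,[.74,.18,.12],[.02,.02,.05]); q,e2=fit(ps,[mp[k] for k in i],cyl,[.568,.207],[.02,.02])
    print(c.round(4),e,q.round(4),e2)
    if len(ps)==2: C,Q=c,q
def cw(x,y): 
    a=C[2]; return np.array([C[0]+x*np.cos(a)-y*np.sin(a),C[1]+x*np.sin(a)+y*np.cos(a)])
print("hinge",cw(-.083,.15),"press",cw(-.097,-.016),"edge",cw(-.097,-.041),"dist",np.hypot(*(Q-cw(-.083,.15))))
out=[]
for p,(x0,y0,x1,y1) in((T,(130,60,360,280)),(S,(205,130,405,300))):
    k=3.4 if p is T else 4
    im=cv2.cvtColor(p["pixels"][y0:y1,x0:x1],cv2.COLOR_RGB2BGR); im=cv2.resize(im,(390,int(390*(y1-y0)/(x1-x0)))); f=390/(x1-x0)
    tr=lambda h:np.round((h+.5-[x0,y0])*f).astype(int)
    b=tr(proj(p,box(C)))
    for i in range(8):
        for j in range(i):
            if bin(i^j).count("1")==1: cv2.line(im,tuple(map(int,b[i])),tuple(map(int,b[j])),(0,0,255),1)
    w=tr(proj(p,cyl(Q))); cv2.polylines(im,[w[:40],w[40:]],True,(0,255,0),1)
    out.append(cv2.copyMakeBorder(im,0,400-im.shape[0],0,5,0) if im.shape[0]<=400 else im[:400])
cv2.imwrite("pics/fit.png",np.hstack([cv2.resize(o,(395,400)) for o in out]))
E
python3 a.py
```

```text
[0.7645 0.1856 0.1399] 0.9512136236731448 [0.5641 0.204 ] 0.8618417777375484
[0.7632 0.1852 0.1403] 0.9769000629181166 [0.5629 0.2039] 0.9043903454015814
[0.7711 0.1912 0.1402] 0.9633671875721982 [0.567 0.209] 0.827512473271561
hinge [0.66141623 0.32252965] press [0.6706931  0.15619884] edge [0.67417806 0.13144293] dist 0.15337548907918233
```

View pics/fit.png

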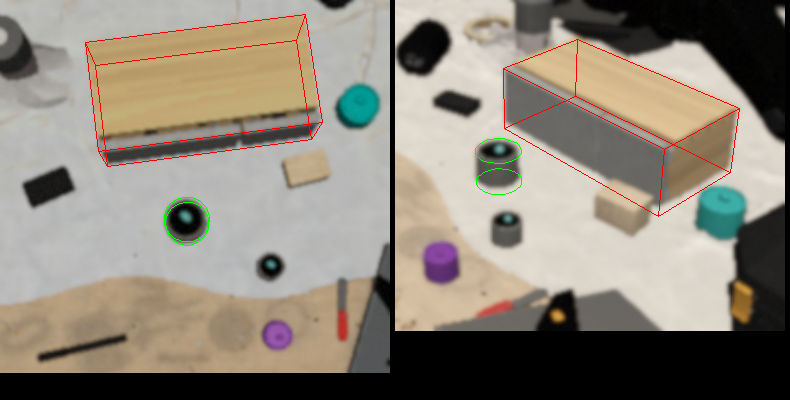

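The fit is good: cupboard origin ≈ (0.766, 0.187) with yaw 0.14, pot ≈ (0.565, 0.206). I'll push the pot about 13 cm along the cupboard's -x, with the closed fingers between pot and door. First I travel there high up.

play_rows([
  [[1, 0, 0, -0.2, 0], [1, 0, 0, -0.4, 0], [1, 0, 0, -0.45, 0], [1, -0.2, -0.14, -0.45, -0.06], [1, -0.4, -0.28, -0.45, -0.12], [1, -0.6, -0.42, -0.45, -0.18], [1, -0.8, -0.56, -0.45, -0.237], [1, -0.89, -0.6, -0.45, -0.237], [1, -0.89, -0.6, -0.45, -0.237], [1, -0.89, -0.6, -0.45, -0.237]],
])

```text
clock: 2.23
tcp_pos: [0.3037, 0.4969, 0.3219]
orientation: [-0.211, 3.133, -0.0]
contact_force: [-1.0, 1.1, -0.1]
grip_width: 0.0
gripper_force: 0.0
```

```bash
cat > rel.py <<'E'
from h import *
C=np.array([.7655,.187,.14])
def cw(x,y,z):
    a=C[2]; return np.array([C[0]+x*np.cos(a)-y*np.sin(a),C[1]+x*np.sin(a)+y*np.cos(a),z])
def tocup(w):
    a=C[2]; d=np.array(w[:2])-C[:2]; return np.array([d[0]*np.cos(a)+d[1]*np.sin(a),-d[0]*np.sin(a)+d[1]*np.cos(a)])
def show(*cups):
    o=get_obs(); M=R.from_rotvec(o["orientation"]).as_matrix()
    print("t",o["clock"],"tcp",np.round(o["tcp_pos"],4),"cup",tocup(o["tcp_pos"]).round(4),"F",np.round(o["contact_force"],1),"toolx in cup deg",np.degrees(np.arctan2(M[1,0],M[0,0])-C[2]).round(1)%360)
    for c in cups: print(c,cw(*c).round(3),((cw(*c)-o["tcp_pos"])@M/.2).round(3))
E
python3 -c "
from rel import *
show((-.146,.047,.2),(-.146,.047,.03))"
```

```text
t 2.2333 tcp [0.3037 0.4969 0.3219] cup [-0.4141  0.3713] F [-1.   1.1 -0.1] toolx in cup deg 179.7
(-0.146, 0.047, 0.2) [0.614 0.213 0.2  ] [-1.348 -1.614  0.612]
(-0.146, 0.047, 0.03) [0.614 0.213 0.03 ] [-1.346 -1.614  1.462]
```

Tool x now lies along the cupboard's -x and tool y along its +y. I carry on to a point above the gap.

play_rows([
  [[1, -0.16, -0.16, 0, 0], [1, -0.32, -0.32, 0, 0], [1, -0.48, -0.48, 0, 0], [1, -0.6, -0.64, 0, 0], [1, -0.67, -0.8, 0, 0], [1, -0.67, -0.8, 0, 0]],
])

```text
clock: 2.73
tcp_pos: [0.4608, 0.3534, 0.3216]
orientation: [-0.206, 3.132, -0.005]
contact_force: [1.1, -1.8, 0.3]
grip_width: 0.0
gripper_force: 0.0
```

play_rows([
  [[1, -0.16, -0.16, 0, 0], [1, -0.32, -0.32, 0.1, 0], [1, -0.48, -0.48, 0.2, 0], [1, -0.6, -0.64, 0.3, 0], [1, -0.67, -0.8, 0.45, 0], [1, -0.67, -0.81, 0.6, 0], [1, -0.67, -0.81, 0.6, 0], [1, -0.67, -0.81, 0.6, 0], [1, -0.67, -0.81, 0.6, 0]],
])

```text
clock: 3.48
tcp_pos: [0.6102, 0.2216, 0.2015]
orientation: [0.227, -3.133, -0.002]
contact_force: [-0.3, 0.2, 0.5]
grip_width: 0.0002
gripper_force: 0.0
```

```bash
python3 -c "
from rel import *
show((-.146,.047,.06),(-.146,.047,.028))
p=viewer.grab_frame('top'); save(p,'t1.png'); o=get_obs(); w=viewer.grab_frame('wrist')
cv2.imwrite('pics/w1.png',cv2.cvtColor(np.hstack([w['pixels'][::1],p['pixels']])[:, :],cv2.COLOR_RGB2BGR)[:, :1024][:, ::1])
im=cv2.imread('pics/w1.png'); cv2.imwrite('pics/w1.png',cv2.resize(im,(800,300)))"
```

```text
t 3.4833 tcp [0.6102 0.2216 0.2015] cup [-0.149   0.0559] F [-0.3  0.2  0.5] toolx in cup deg 180.3
(-0.146, 0.047, 0.06) [0.614 0.213 0.06 ] [-0.015 -0.046  0.708]
(-0.146, 0.047, 0.028) [0.614 0.213 0.028] [-0.015 -0.046  0.868]
```

View pics/w1.png

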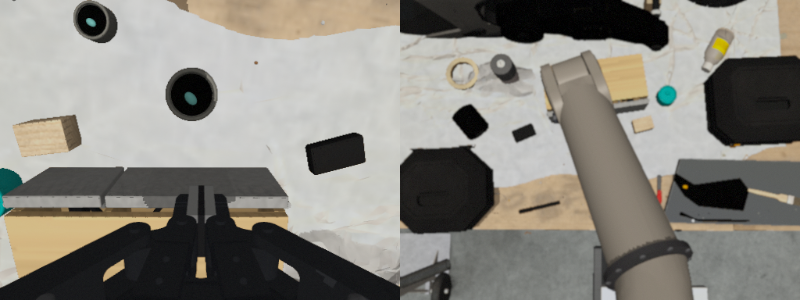

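The wrist camera sees the pot at about (245,120) and the doors' gap at about (150,235) in full-resolution pixels. I'll refine both positions from it.

```bash
cat > b.py <<'E'
from fit import *; from rel import *
import fit
o=get_obs(); w=viewer.grab_frame("wrist")
w["world_to_cam"]=np.linalg.inv(c2w(w,o)).tolist()
m=near(w,"grey_pot",(245,120)); q,e=fit.fit([w],[m],cyl,[.565,.206],[.02,.02]); print("pot",q,e,tocup(q))
im=cv2.cvtColor(w["pixels"],cv2.COLOR_RGB2BGR); im=cv2.resize(im,None,fx=1.5,fy=1.5)
def line(pts,col):
    u=np.round((proj(w,np.array(pts))+.5)*1.5).astype(int); cv2.polylines(im,[u],False,col,1)
F=-.097
line([cw(F,.15,.098),cw(F,-.15,.098)],(0,0,255)); line([cw(F,.15,.006),cw(F,-.15,.006)],(0,255,0))
line([cw(-.083,.15,.098),cw(F,.15,.098),cw(F,.15,.006)],(255,0,0))
line([cw(-.083,-.041,.098),cw(F,-.041,.098),cw(F,-.041,.006)],(255,0,255))
c=cyl(q); line(c[:40],(0,255,255)); line(c[40:],(0,255,255))
cv2.imwrite("pics/w2.png",im[:470])
E
python3 b.py
```

```text
pot [0.56466022 0.20558109] 0.8683217537134643 [-0.1962819  0.0464251]
```

View pics/w2.png

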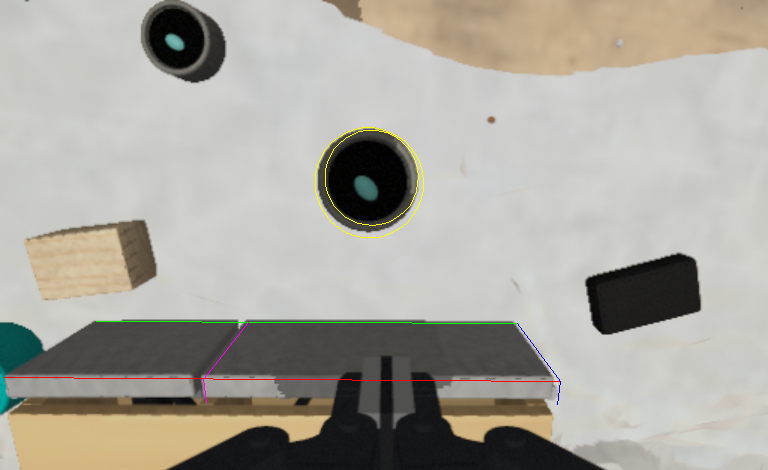

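The model matches to within about 3 mm, so I descend into the gap.

play_rows([
  [[1, -0.005, -0.046, 0.15, 0], [1, -0.005, -0.046, 0.3, 0], [1, -0.005, -0.046, 0.45, 0], [1, -0.005, -0.046, 0.55, 0], [1, -0.005, -0.046, 0.65, 0], [1, -0.005, -0.046, 0.74, 0], [1, -0.005, -0.046, 0.8, 0], [1, -0.005, -0.046, 0.84, 0], [1, -0.005, -0.046, 0.87, 0], [1, -0.005, -0.046, 0.87, 0]],
])

```text
clock: 4.52
tcp_pos: [0.6129, 0.2106, 0.027]
orientation: [0.224, -3.133, -0.0]
contact_force: [-0.9, -0.2, 0.0]
grip_width: -0.0004
gripper_force: 0.0
```

```bash
python3 -c "
from rel import *
show((-.18,.047,.028),(-.28,.047,.018))"
```

```text
t 4.5167 tcp [0.6129 0.2106 0.027 ] cup [-0.1479  0.0446] F [-0.9 -0.2  0. ] toolx in cup deg 180.2
(-0.18, 0.047, 0.028) [0.581 0.208 0.028] [ 0.161  0.012 -0.005]
(-0.28, 0.047, 0.018) [0.482 0.194 0.018] [0.661 0.014 0.045]
```

play_rows([
  [[1, 0.02, 0.01, 0, 0], [1, 0.04, 0.01, 0, 0], [1, 0.06, 0.01, 0, 0], [1, 0.08, 0.01, 0, 0], [1, 0.11, 0.01, 0, 0], [1, 0.14, 0.01, 0, 0], [1, 0.17, 0.01, 0.01, 0], [1, 0.2, 0.01, 0.02, 0], [1, 0.23, 0.01, 0.03, 0], [1, 0.26, 0.01, 0.04, 0], [1, 0.29, 0.01, 0.04, 0], [1, 0.32, 0.01, 0.04, 0]],
])

```text
clock: 5.52
tcp_pos: [0.548, 0.2028, 0.0187]
orientation: [0.224, -3.132, 0.001]
contact_force: [0.2, -0.8, -0.2]
grip_width: -0.0
gripper_force: 0.3
```

```bash
cat > c.py <<'E'
from fit import *; from rel import *
import fit
show((-.284,.047,.018))
S=viewer.grab_frame("side"); h=cw(-.083,.15,0)[:2]
for q in viewer.trace(S,"grey_pot"):
    m=np.argwhere(q["pixels"])[:,::-1].mean(0); x=onz(S,[m],.022)[0]; print(round(q["score"],2),m.round(),x.round(3),tocup(x).round(3),"d",np.hypot(*(x[:2]-h)).round(3))
E
python3 c.py
```

```text
t 5.5167 tcp [0.548  0.2028 0.0187] cup [-0.2132  0.046 ] F [ 0.2 -0.8 -0.2] toolx in cup deg 180.1
(-0.284, 0.047, 0.018) [0.478 0.194 0.018] [0.354 0.006 0.004]
0.92 [229. 265.] [0.403 0.07  0.022] [-0.376 -0.066] d 0.363
0.79 [372. 239.] [ 0.736 -0.037  0.022] [-0.061 -0.218] d 0.368
0.61 [241. 222.] [0.511 0.2   0.022] [-0.25   0.049] d 0.196
0.58 [262. 248.] [0.499 0.081 0.022] [-0.279 -0.068] d 0.293
```

The pot follows without drifting sideways. I push on, then back off and rise.

play_rows([
  [[1, 0.03, 0, 0, 0], [1, 0.06, 0, 0, 0], [1, 0.09, 0, 0, 0], [1, 0.12, 0, 0, 0], [1, 0.15, 0, 0, 0], [1, 0.18, 0, 0, 0], [1, 0.21, 0, 0, 0], [1, 0.24, 0, 0, 0], [1, 0.27, 0, 0, 0], [1, 0.3, 0, 0, 0], [1, 0.33, 0, 0, 0], [1, 0.36, 0, 0, 0]],
])

```text
clock: 6.62
tcp_pos: [0.4776, 0.1928, 0.0193]
orientation: [-0.224, 3.134, 0.0]
contact_force: [0.4, 0.3, -0.4]
grip_width: -0.0002
gripper_force: 0.3
```

play_rows([
  [[1, 0.01, 0, 0, 0], [1, -0.05, 0, 0, 0], [1, -0.1, 0, 0, 0], [1, -0.1, 0, -0.15, 0], [1, -0.1, 0, -0.35, 0], [1, -0.1, 0, -0.55, 0], [1, -0.1, 0, -0.65, 0], [1, -0.1, 0, -0.65, 0], [1, -0.1, 0, -0.65, 0]],
])

```text
clock: 7.37
tcp_pos: [0.499, 0.1962, 0.1506]
orientation: [-0.223, 3.131, 0.002]
contact_force: [-0.8, -0.2, -1.0]
grip_width: -0.0001
gripper_force: 0.0
```

```bash
cat >> c.py <<'E'
o=get_obs(); w=viewer.grab_frame("wrist")
for q in viewer.trace(w,"grey_pot"):
    m=np.argwhere(q["pixels"])[:,::-1].mean(0); x=onz(w,[m],.03,o)[0]; print("W",round(q["score"],2),m.round(),x.round(3),"d",np.hypot(*(x[:2]-h)).round(3))
show((-.15,-.018,.16),(-.15,-.018,.075),(-.108,-.018,.075))
E
python3 c.py
```

```text
t 7.3667 tcp [0.499  0.1962 0.1506] cup [-0.2626  0.0463] F [-0.8 -0.2 -1. ] toolx in cup deg 180.1
(-0.284, 0.047, 0.018) [0.478 0.194 0.018] [0.109 0.003 0.662]
0.88 [262. 247.] [0.499 0.081 0.022] [-0.279 -0.068] d 0.293
0.87 [371. 239.] [ 0.736 -0.036  0.022] [-0.06  -0.217] d 0.368
0.81 [228. 265.] [0.403 0.07  0.022] [-0.376 -0.065] d 0.363
0.68 [217. 234.] [0.436 0.187 0.022] [-0.326  0.046] d 0.264
W 0.88 [116.  43.] [0.406 0.08  0.03 ] d 0.354
W 0.77 [256. 106.] [0.435 0.186 0.03 ] d 0.266
W 0.76 [ 11. 352.] [ 0.69  -0.013  0.03 ] d 0.338
W 0.61 [125. 169.] [0.497 0.09  0.03 ] d 0.287
t 7.5667 tcp [0.497  0.1953 0.1478] cup [-0.2647  0.0457] F [ 0.3  0.1 -0.7] toolx in cup deg 180.1
(-0.15, -0.018, 0.16) [0.619 0.148 0.16 ] [-0.573 -0.32  -0.062]
(-0.15, -0.018, 0.075) [0.619 0.148 0.075] [-0.574 -0.319  0.363]
(-0.108, -0.018, 0.075) [0.661 0.154 0.075] [-0.784 -0.32   0.362]
```

The pot is 0.265 m from the hinge, so it is clear. I go above the press point next.

play_rows([
  [[1, -0.15, -0.1, -0.06, 0], [1, -0.3, -0.2, -0.06, 0], [1, -0.45, -0.3, -0.06, 0], [1, -0.57, -0.3, -0.06, 0], [1, -0.57, -0.3, 0.1, 0], [1, -0.57, -0.3, 0.25, 0], [1, -0.57, -0.3, 0.37, 0], [1, -0.57, -0.3, 0.37, 0], [1, -0.57, -0.3, 0.37, 0], [1, -0.57, -0.3, 0.37, 0]],
])

```text
clock: 8.4
tcp_pos: [0.6198, 0.1525, 0.0759]
orientation: [-0.223, 3.133, -0.0]
contact_force: [0.4, -0.2, 1.1]
grip_width: 0.0001
gripper_force: 0.0
```

```bash
python3 -c "
from rel import *
show((-.108,-.015,.072),(-.098,-.015,.072))"
```

```text
t 8.4 tcp [0.6198 0.1525 0.0759] cup [-0.1491 -0.0138] F [ 0.4 -0.2  1.1] toolx in cup deg 180.1
(-0.108, -0.015, 0.072) [0.661 0.157 0.072] [-0.205 -0.006  0.02 ]
(-0.098, -0.015, 0.072) [0.671 0.158 0.072] [-0.255 -0.006  0.02 ]
```

play_rows([
  [[1, -0.06, 0, 0.01, 0], [1, -0.11, 0, 0.01, 0], [1, -0.15, 0, 0.01, 0], [1, -0.18, 0, 0.01, 0], [1, -0.2, 0, 0.01, 0], [1, -0.215, 0, 0.01, 0], [1, -0.225, 0, 0.01, 0], [1, -0.235, 0, 0.01, 0], [1, -0.245, 0, 0.01, 0], [1, -0.25, 0, 0.01, 0], [1, -0.25, 0, 0.01, 0]],
])

```text
clock: 9.32
tcp_pos: [0.6658, 0.1592, 0.0731]
orientation: [0.223, -3.127, 0.001]
contact_force: [-12.6, -1.9, 10.5]
grip_width: 0.0002
gripper_force: 6.3
```

```bash
python3 -c "
from rel import *
show()"
```

```text
t 9.3167 tcp [0.6658 0.1592 0.0731] cup [-0.1026 -0.0136] F [-12.6  -1.9  10.5] toolx in cup deg 180.1
```

The contact force is 12.6 N, well above what the catch needs. I draw back.

play_rows([
  [[1, 0.03, 0, 0, 0], [1, 0.1, 0, 0, 0], [1, 0.2, 0, 0, 0], [1, 0.35, 0, 0, 0], [1, 0.5, 0, 0, 0], [1, 0.6, 0, 0, 0], [1, 0.65, 0, 0, 0], [1, 0.65, 0, -0.2, 0], [1, 0.65, 0, -0.4, 0], [1, 0.65, 0, -0.6, 0], [1, 0.65, 0, -0.7, 0], [1, 0.65, 0, -0.7, 0]],
])

```text
clock: 10.32
tcp_pos: [0.5446, 0.1422, 0.2193]
orientation: [-0.222, 3.122, 0.006]
contact_force: [1.4, 0.0, -0.7]
grip_width: -0.0001
gripper_force: 0.0
```

```bash
cat > d.py <<'E'
from rel import *
import sys
o=get_obs(); w=viewer.grab_frame("wrist"); S=viewer.grab_frame("side"); show((-.12,-.02,.21),(-.12,-.02,.06))
a=[]
for p in(w,S):
    im=cv2.cvtColor(p["pixels"],cv2.COLOR_RGB2BGR)
    for th,col in((.4,(0,0,255)),(.5,(0,255,0)),(.6,(255,0,0)),(1.4,(0,255,255)),(1.57,(255,0,255))):
        if (th<1)==(len(sys.argv)<3):
            u=proj(p,[cw(-.083-rr*np.sin(th),.15-rr*np.cos(th),.098) for rr in(0,.191)],o).round().astype(int); cv2.line(im,tuple(map(int,u[0])),tuple(map(int,u[1])),col,1)
    a.append(im)
a[1]=cv2.resize(a[1][120:300,190:430],(512,384))
cv2.imwrite("pics/"+sys.argv[1],cv2.resize(np.hstack(a),(800,300)))
E
python3 d.py d1.png
```

```text
t 10.4167 tcp [0.5416 0.1416 0.2144] cup [-0.2281 -0.0137] F [ 0.1  0.9 -0.3] toolx in cup deg 180.1
(-0.12, -0.02, 0.21) [0.649 0.15  0.21 ] [-0.54  -0.033  0.024]
(-0.12, -0.02, 0.06) [0.649 0.15  0.06 ] [-0.537 -0.034  0.774]
```

View pics/d1.png

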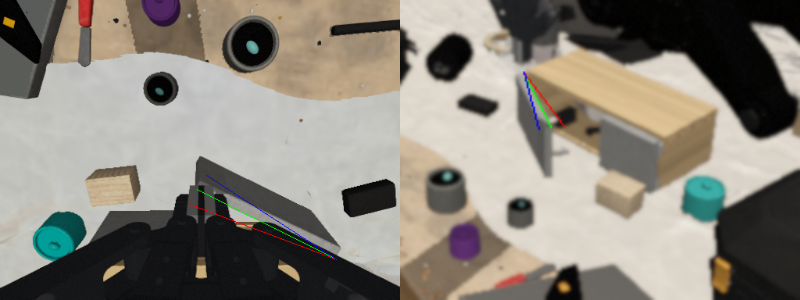

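Overlays put the door at about 0.48 rad, ajar and free. I go over its top and down behind the free edge to z = 0.06.

play_rows([
  [[1, -0.15, 0, 0, 0], [1, -0.3, 0, 0, 0], [1, -0.45, 0, 0, 0], [1, -0.54, 0, 0, 0], [1, -0.54, 0, 0.1, 0], [1, -0.54, 0, 0.25, 0], [1, -0.54, 0, 0.4, 0], [1, -0.54, 0, 0.55, 0], [1, -0.54, 0, 0.68, 0], [1, -0.54, 0, 0.77, 0], [1, -0.54, 0, 0.77, 0], [1, -0.54, 0, 0.77, 0]],
])

```text
clock: 11.42
tcp_pos: [0.6458, 0.156, 0.0571]
orientation: [0.223, -3.13, 0.002]
contact_force: [-0.1, 0.2, 0.1]
grip_width: 0.0001
gripper_force: 0.0
```

```bash
python3 -c "
from rel import *
show(*[(-.083-.15*np.sin(t)+.017*np.cos(t),.15-.15*np.cos(t)-.017*np.sin(t),.06) for t in(.5,.7,.9,1.1,1.3,1.5,1.55)])"
```

```text
t 11.4167 tcp [0.6458 0.156  0.0571] cup [-0.1229 -0.014 ] F [-0.1  0.2  0.1] toolx in cup deg 180.1
(np.float64(-0.1399949272384941), np.float64(0.010212381560172646), 0.06) [0.625 0.178 0.06 ] [ 0.085  0.121 -0.014]
(np.float64(-0.16663033590181736), np.float64(0.02432197122428597), 0.06) [0.597 0.188 0.06 ] [ 0.218  0.192 -0.014]
(np.float64(-0.1899316669835212), np.float64(0.04344194729573311), 0.06) [0.571 0.204 0.06 ] [ 0.335  0.288 -0.014]
(np.float64(-0.2089699699449805), np.float64(0.066810056665119), 0.06) [0.549 0.224 0.06 ] [ 0.43   0.405 -0.013]
(np.float64(-0.22298624772596098), np.float64(0.09349468655421961), 0.06) [0.532 0.248 0.06 ] [ 0.499  0.539 -0.013]
(np.float64(-0.2314217155622572), np.float64(0.12243200497757564), 0.06) [0.519 0.276 0.06 ] [ 0.541  0.683 -0.013]
(np.float64(-0.232614052555751), np.float64(0.12988445183831707), 0.06) [0.517 0.283 0.06 ] [ 0.547  0.721 -0.013]
```

The fingers are behind the door with no contact, so I sweep it open in two calls.

play_rows([
  [[1, 0.03, 0.04, 0, 0], [1, 0.06, 0.08, 0, 0], [1, 0.085, 0.12, 0, 0], [1, 0.13, 0.144, 0, 0], [1, 0.175, 0.17, 0, 0], [1, 0.218, 0.195, 0, 0], [1, 0.26, 0.225, 0, 0], [1, 0.3, 0.255, 0, 0], [1, 0.335, 0.288, 0, 0], [1, 0.37, 0.325, 0, 0], [1, 0.4, 0.365, 0, 0], [1, 0.43, 0.405, 0, 0]],
])

```text
clock: 12.42
tcp_pos: [0.5502, 0.2254, 0.0596]
orientation: [-0.223, 3.132, 0.001]
contact_force: [3.5, 1.6, 3.2]
grip_width: 0.0001
gripper_force: 1.6
```

play_rows([
  [[1, 0.02, 0.03, 0, 0], [1, 0.04, 0.065, 0, 0], [1, 0.06, 0.1, 0, 0], [1, 0.07, 0.135, 0, 0], [1, 0.085, 0.17, 0, 0], [1, 0.095, 0.205, 0, 0], [1, 0.105, 0.24, 0, 0], [1, 0.11, 0.265, 0, 0], [1, 0.112, 0.285, 0, 0], [1, 0.114, 0.3, 0, 0], [1, 0.115, 0.305, 0, 0], [1, 0.115, 0.305, 0, 0]],
])

```text
clock: 13.42
tcp_pos: [0.5181, 0.2815, 0.0588]
orientation: [0.224, -3.132, 0.001]
contact_force: [-0.5, 1.2, 0.2]
grip_width: -0.0002
gripper_force: 0.1
```

play_rows([
  [[1, 0, -0.05, 0, 0], [1, 0, -0.12, 0, 0], [1, 0, -0.15, 0, 0], [1, 0, -0.15, -0.2, 0], [1, 0, -0.15, -0.4, 0], [1, 0, -0.15, -0.6, 0], [1, 0, -0.15, -0.8, 0], [1, 0, -0.15, -0.8, 0], [1, 0, -0.15, -0.8, 0], [1, 0, -0.15, -0.8, 0]],
])

```text
clock: 14.25
tcp_pos: [0.5229, 0.2506, 0.2188]
orientation: [0.221, -3.133, 0.0]
contact_force: [-0.1, 1.5, -1.0]
grip_width: -0.0
gripper_force: 0.0
```

```bash
python3 d.py d2.png x; python3 c.py
```

```text
t 14.35 tcp [0.5222 0.2507 0.2176] cup [-0.232  0.097] F [ 0.7  0.1 -0.5] toolx in cup deg 180.1
(-0.12, -0.02, 0.21) [0.649 0.15  0.21 ] [-0.559 -0.586  0.037]
(-0.12, -0.02, 0.06) [0.649 0.15  0.06 ] [-0.561 -0.585  0.787]
t 14.35 tcp [0.5222 0.2507 0.2176] cup [-0.232  0.097] F [ 0.7  0.1 -0.5] toolx in cup deg 180.1
(-0.284, 0.047, 0.018) [0.478 0.194 0.018] [ 0.257 -0.248  0.999]
0.87 [262. 248.] [0.499 0.081 0.022] [-0.279 -0.068] d 0.293
0.82 [372. 239.] [ 0.737 -0.036  0.022] [-0.06  -0.217] d 0.368
0.81 [229. 265.] [0.403 0.069 0.022] [-0.375 -0.066] d 0.363
W 0.68 [  8. 296.] [ 0.706 -0.008  0.03 ] d 0.334
W 0.68 [89. 20.] [0.408 0.082 0.03 ] d 0.351
W 0.55 [200.  67.] [0.435 0.185 0.03 ] d 0.267
W 0.49 [316. 202.] [0.547 0.315 0.03 ] d 0.116
t 14.55 tcp [0.5227 0.2515 0.2181] cup [-0.2314  0.0977] F [-0.4  0.8 -0.4] toolx in cup deg 180.1
(-0.15, -0.018, 0.16) [0.619 0.148 0.16 ] [-0.406 -0.579  0.29 ]
(-0.15, -0.018, 0.075) [0.619 0.148 0.075] [-0.407 -0.579  0.715]
(-0.108, -0.018, 0.075) [0.661 0.154 0.075] [-0.617 -0.579  0.715]
```

View pics/d2.png

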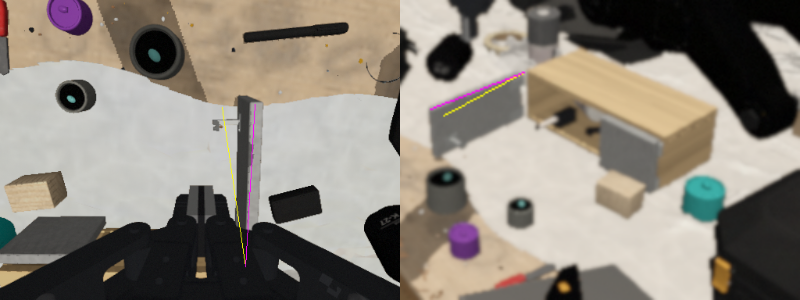

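The door stands at about 1.55 rad, matching the magenta 1.57 line. The narrow door is shut, the pot is upright at d ≈ 0.267, and the robot touches nothing.

```bash
python3 -c "
from h import *
print(r.hand_in())"
```

```text
the job is handed in; nothing more can be done
None
```

I handed the job in at about 14.5 s. The last pictures show the wide door open at about 1.55 rad, the narrow door shut and the pot upright, 0.27 m from the hinge; the hand-in call returned no verdict.

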